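# Hold the handheld digital microscope over the fossil

## Task

Draw the handheld digital microscope up out of its sloping charging cradle, turn it until it points straight down, and hold it still over the middle of the coiled fossil with its lens end about 2 cm clear above it. The lens must not touch the fossil or its dish, and the other specimens and everything else on the bench stay as they are. Finish while still holding it there: do not put it down or let go.

Things in the scene. Friction and masses are not known exactly. Their poses are not given: they have to be found in the camera images.
- handset: The handheld digital microscope: white round barrel 35 mm across, 145 mm long, 130-210 g; clear lens end tapering to 27 mm, black rear cap. Origin: middle of the lens end face; z runs along the barrel to the rear cap. It starts lens down in the cradle's sleeve, leaning 45 degrees, rear cap up and roughly towards the robot; its rear 70 mm stand free to be gripped across.
- cradle: The charging cradle, fixed: grey foot 124 x 92 x 20 mm, on it a round sleeve sloping 45 degrees, opening upwards and to the cradle's -x; 53 mm across at its black rim, 40 mm inside, 70 mm deep. The handset is loose in it and draws out straight along the slope. Origin: middle of the underside, z up. The rim's middle is 22 mm to -x of the origin, 93 mm up.
- cradle_seat (a point): Middle of the floor of the sleeve, where the lens end rests: 28 mm to the +x side of the cradle's origin, 44 mm above the bench. The handset is out of the sleeve when its lens end is more than 70 mm from here.
- fossil: The coiled fossil (ammonite): a flat brown stone spiral about 48 mm across and 15 mm thick, lying flat in one of three like petri dishes. Origin at the middle of its underside, z up.
- fossil_top (a point): Middle of the fossil's upper face, 15 mm above its underside and 18 mm above the bench.
- dish_fossil: The round open glass petri dish that the fossil lies in: 90 mm across, 13 mm high, floor 3 mm thick, loose. Origin at the middle of its underside.
- dish_crystal: A like petri dish, holding the crystals. Origin at the middle of its underside. Leave alone.
- crystal: A cluster of pale pointed crystals on a brown stone 42 x 30 mm, 32 mm high in all. Leave alone.
- dish_limpet: A like petri dish, holding the limpet shell. Origin at the middle of its underside. Leave alone.
- limpet: A ribbed conical limpet shell 47 mm across and 17 mm high. Leave alone.
- beaker: Open glass beaker 68 mm across, 92 mm high, at the far right of the dishes. Origin at its underside. Leave alone.
- flask: Stoppered conical glass flask 84 mm across the foot, 133 mm high, beyond the dishes. Origin at its underside. Leave alone.
- reagent: Amber reagent bottle 56 mm across, 115 mm high, to the left of the cradle. Origin at its underside. Leave alone.
- slidebox: Shut wooden slide box 80 x 170 x 34 mm, beyond the cradle and dishes. Origin at its underside. Leave alone.
- forceps: Steel forceps 135 mm long, 5 mm thick, lying to the right of the dishes. Leave alone.
Things that resemble listed ones, but are neither listed nor needed, are in the scene too. Of the things that look like the handset, the smallest one is meant.

How it is judged:
By the outcome, as a careful person would: the job done as asked, in the order asked, and still so for the second after the job is handed in, while the arm keeps its last pose, push and grip.
It also fails if it takes over 40 s, if anything falls off the work surface, if the arm or the gripper's body presses on something with over 40 N, if the wrist force passes 120 N, or if a joint passes its speed limit or range.

## Robot

A 6-joint arm with a two-finger parallel gripper is mounted at the origin on the work surface. World frame = base frame: x ahead of the robot, y to its left, z up, the work surface at z = 0. Lengths are in mm, angles in rad, forces in N, time in s.
With the tool pointing down it reaches from about 350 to 725 mm from the base axis. Payload 4.3 kg.
Tool frame: the origin (TCP) lies on the centre line of the jaws, within the pads' length; the fingertips stand robot.nose_length ahead of it and the grasp point (between the pads) lies 5 mm behind it (robot.nose_length is the distance from the TCP to the fingertips, in mm); z points along the fingers, y is the line along which they close (so a half turn about z gives the same grasp; the last joint's range is limited). The gripper opens to 85 mm and grips with 20 to 120 N. Pads are 22 mm wide; open, the fingers measure 114 mm over their backs; the gripper's body (76 mm by 85 mm) begins 54 mm behind the grasp point. The pads swing forward as they close: fully open they stand 13 mm farther back than shut.
Start: joints at [-1.229, 0.377, 0.081, 1.274, 0, 1.46], TCP at [251.053, -517.341, 206.529] pointing down, gripper open.
Joint ranges: [-2.72, 2.72], [-0.84, 1.66], [-1.02, 1.22], [-1.77, 2.12], [-1.37, 1.28], [-3.14, 3.14]. Speed limits (rad/s): [2.57, 2.57, 3.14, 3.14, 3.14, 3.14].

## Interface

Orientations are given as a 3x3 rotation matrix whose columns are the frame's x, y, z axes.
In Python, from bench import robot gives the robot as it stands.
- The arm moves only by the tool send_rows, never from a script. Its argument "increments" is a list that holds one entry, the list of rows, each a list of 6 numbers: the shift along the tool's x, y, z each as a share of 0.3 m, from -1 to 1, then the turn, a rotation vector about the tool's x, y, z each as a share of 180 degrees, from -1 to 1. In form: [[[dx, dy, dz, rx, ry, rz], ...]]. A call has 1 to 20 rows; each row is the pose to reach, as a shift and turn from the pose commanded when the call began, along the tool's axes at that moment, turning the shorter way round; what a row does not reach only later rows make up. A row lasts 1/10 s, in which the tool goes at most 50 mm and 8.59 degrees, less where a joint would pass 70% of its speed; a pose out of reach is approached as far as the arm can. A call with a number of a shift or a turn outside -1 to 1 is refused whole. A call with a gripper value outside its range is refused whole. "grip" is the opening, from 0 (shut) to 1 (fully open), set as the call begins (left out, the last holds). The fingers move at their own pace and stop on an object; "grip_force" is the grip in N (left out, the last holds). Time passes only in rows, so rows that repeat a pose let the fingers close. It gives the time, the measured TCP pose, the force, the opening and the grip force at its end, in the units of the state.
- robot.get_obs(): the state, without advancing time (a new reading comes with each control period).
- robot.snapshot(name): name is "scene" or "top" or "wrist"; returns a dict with "color" (480x640x3 uint8, red, green, blue), "range_z" (480x640 float32, mm along the optical axis (not along the pixel's ray), 0 where there is no reading), "K" (3x3 intrinsics, pixels), "cam_to_world" (4x4, takes a point from camera to world coordinates). Camera axes: x right, y up, looking along -z (the intrinsics and any distortion apply to the point x, -y, -z); pixel columns grow to the right and rows downward; lengths in mm; the calibration is good to about 2 mm. A picture is of the moment at which its call begins.
- robot.finish_job(): hands the job in; it is judged then, once.
The state is a dict: "time": time; "qpos": joint angles; "qvel": joint speeds; "tau": joint torques, N m; "eef_pos": TCP position; "ee_rot": TCP orientation; "contact_force": force on the tool from outside, world axes, zero at the start; "moment": the same for the moment, N m; "grip_width": opening from 0.0 (shut) to 1.0 (fully open); "grasp_force": force on a finger pad.
Only numpy, scipy, OpenCV 4.12 (cv2) and the standard library are available. Lean on these libraries where they do the work, as an engineer would, in place of code of your own. Each camera call takes 0.05 s, during which the arm holds its last target. There are 200 camera calls.

## Working session

There is one attempt and no reset: what is moved stays moved. The work goes in short steps, Python scripts to look and compute and a tool call to move; the robot and the scene stay as the last step left them, time stands still between calls to the robot, and variables do not carry over. Pictures are saved under pics/ and viewed, at most 10 in all, crops included, and the job is handed in when it is done.

Besides the shell and the picture viewer there is one more tool, called after "Request:" as name([rows], argument=value, ...), one row to a line, values as JSON. send_rows: Moves the arm, as the interface text tells. Its arguments: {"type":"object","properties":{"increments":{"type":"array"},"grip":{"type":"number"},"grip_force":{"type":"number"}},"required":["increments"]}

```bash
mkdir -p pics
cat > h.py <<'E'
import numpy as np,cv2
from bench import robot
def snap(n,f=None):
    s=robot.snapshot(n)
    if f: cv2.imwrite('pics/'+f,s['color'][:,:,::-1])
    return s
def world(s):
    K=s['K'];z=s['range_z'].astype(float);v,u=np.mgrid[:480,:640]
    p=np.stack([(u-K[0,2])/K[0,0]*z,-(v-K[1,2])/K[1,1]*z,-z,np.ones_like(z)],-1)
    w=p@s['cam_to_world'].T
    w=w[...,:3]; w[z==0]=np.nan
    return w
E
python3 - <<'E'
from h import *
a=snap('scene','s1.png');b=snap('top','t1.png')
np.savez('p1.npz',ws=world(a),wt=world(b),cs=a['color'],ct=b['color'])
print(robot.nose_length,robot.get_obs()); print(a['cam_to_world'],b['cam_to_world'])
E
```

```text
14.0 {'time': 0.1, 'qpos': array([-1.22929282e+00,  3.77977439e-01,  7.97810077e-02,  1.27441073e+00,
       -1.45195832e-05,  1.46054862e+00]), 'qvel': array([-0.00027553, -0.00066209,  0.00336661, -0.00132534, -0.00032137,
       -0.00135328]), 'tau': array([ 1.46272821e-03, -4.64694321e+01,  2.70582372e+01,  1.20101636e-02,
       -1.81513346e-04, -2.02949730e-05]), 'eef_pos': array([ 250.82789362, -516.70904973,  205.66986022]), 'ee_rot': array([[ 8.99684056e-01,  4.36541196e-01, -6.20136899e-04],
       [ 4.36541597e-01, -8.99682466e-01,  1.70139955e-03],
       [ 1.84804701e-04, -1.80143760e-03, -9.99998360e-01]]), 'contact_force': array([ 0.59904508, -0.10858924, -0.19267896]), 'moment': array([-0.00356274, -0.00850574,  0.00406283]), 'grasp_force': 0.0, 'grip_width': 0.9968556679329921}
[[ 6.28038483e-01 -4.95663144e-01  5.99904752e-01  1.29688219e+03]
 [ 7.77953512e-01  3.81220043e-01 -4.99459319e-01 -5.64778622e+02]
 [ 1.88678609e-02  7.80377682e-01  6.25023741e-01  7.61285892e+02]
 [ 0.00000000e+00  0.00000000e+00  0.00000000e+00  1.00000000e+00]] [[-2.59920118e-02  9.85352295e-01 -1.68538630e-01  4.33227424e+02]
 [-9.98792621e-01 -3.26280977e-02 -3.67247638e-02  3.11993995e+00]
 [-4.16859252e-02  1.67380589e-01  9.85010671e-01  1.01451540e+03]
 [ 0.00000000e+00  0.00000000e+00  0.00000000e+00  1.00000000e+00]]
```

View pics/s1.png

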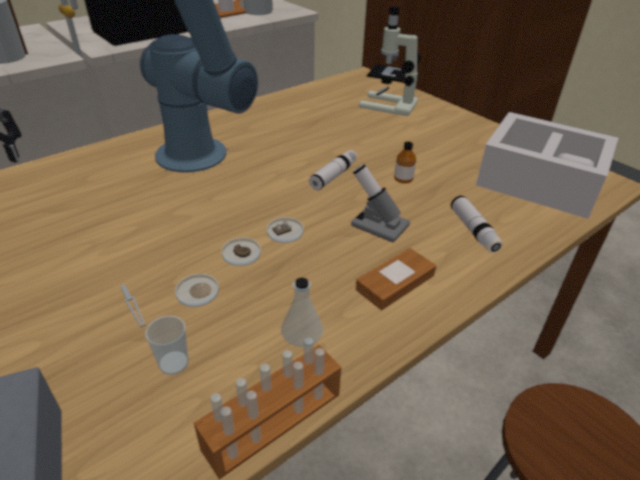

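View pics/t1.png

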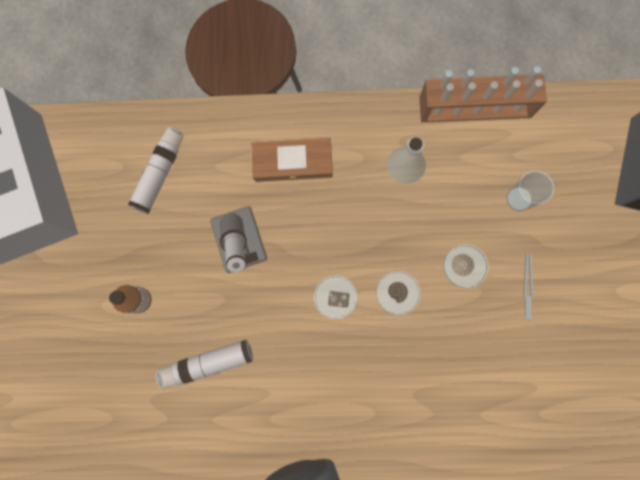

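Three handset look-alikes in the top view: lying at (155,170), lying at (205,363), and in the cradle at (235,250). The last fits: it is the smallest and it sits in the sleeve. Dishes: (339,298) looks like the crystals, (398,292) the fossil, (462,265) the limpet. I'll confirm in one enlarged crop and measure.

Run:
```python
from h import *
d=np.load('p1.npz');c=d['ct'][:,:,::-1];e=d['cs'][:,:,::-1]
r=lambda i,w:cv2.resize(i,(w,290),interpolation=cv2.INTER_CUBIC)
A=r(c[195:285,195:285],290);B=r(c[235:325,305:495],500)
C=r(e[140:250,300:430],340);D=r(e[200:310,160:330],450)
cv2.imwrite('pics/c1.png',np.vstack([np.hstack([A,B]),np.hstack([C,D])]))
W=d['wt']
f=lambda u,v:np.round(W[v,u],1)
for n,u,v in [('table',300,400),('cap',236,266),('barrel',235,252),('foss',398,292),('crys',339,298),('limp',462,265),('foot',258,258),('h2',155,170),('h3',205,363)]: print(n,f(u,v))
# dishes centre: points z 1..
for n,u,v in [('foss',398,292),('crys',336,297),('limp',466,266)]:
  S=W[v-30:v+30,u-30:u+30].reshape(-1,3);S=S[np.isfinite(S[:,0])]
  for lo,hi in [(8,16),(2,40),(14,40)]:
    T=S[(S[:,2]>lo)&(S[:,2]<hi)]
    if len(T): print(n,lo,len(T),T.min(0).round(),T.max(0).round(),((T.min(0)+T.max(0))/2).round(1))
for k in('ws','wt'):
  P=d[k].reshape(-1,3);Q=P[(P[:,2]>105)&(P[:,2]<190)&(abs(P[:,0]-480)<150)&(abs(P[:,1]-150)<200)]
  print(k,len(Q),Q.min(0),Q.max(0))
  T=P[(P[:,2]>12)&(P[:,2]<28)&(abs(P[:,0]-480)<120)&(abs(P[:,1]-150)<120)]
  print(T.min(0),T.max(0))
```

```text
table [282.   78.6   1.1]
cap [540.8 180.3 143.2]
barrel [566.8 182.2 143.1]
foss [ 493.  -128.8   10.2]
crys [483.9  -7.   14.6]
limp [ 544.3 -262.1   14.5]
foot [571.7 159.4  18.4]
h2 [763.3 373.8  44.8]
h3 [362.7 260.5  49.4]
foss 8 381 [ 448. -173.    8.] [536. -85.  16.] [ 492.  -129.1   12. ]
foss 2 1645 [ 433. -193.    2.] [556. -65.  23.] [ 494.4 -129.1   12.4]
foss 14 207 [ 448. -173.   14.] [534. -85.  23.] [ 491.  -128.7   18.4]
crys 8 348 [441. -42.   8.] [530.  45.  16.] [485.8   1.2  12. ]
crys 2 1638 [426. -63.   2.] [551.  63.  33.] [ 4.888e+02 -2.000e-01  1.740e+01]
crys 14 214 [441. -42.  14.] [530.  45.  33.] [485.5   1.2  23.4]
limp 8 430 [ 499. -315.    8.] [ 586. -225.   16.] [ 542.7 -270.4   12. ]
limp 2 1608 [ 482. -337.    2.] [ 609. -209.   22.] [ 545.3 -273.    12.2]
limp 14 154 [ 499. -315.   14.] [ 586. -227.   22.] [ 542.3 -270.8   18.2]
ws 458 [532.08083977 163.76353825 105.04493873] [620.61780785 216.95262683 157.48851568]
[360.36199348  30.10868913  12.04444775] [599.93556068 269.05749605  27.92939386]
wt 689 [530.60074188 163.79424109 105.01920842] [617.51921006 218.95527991 158.66865384]
[362.73857961  30.84888408  12.0155272 ] [599.82676266 269.71036443  27.84563294]
```

View pics/c1.png

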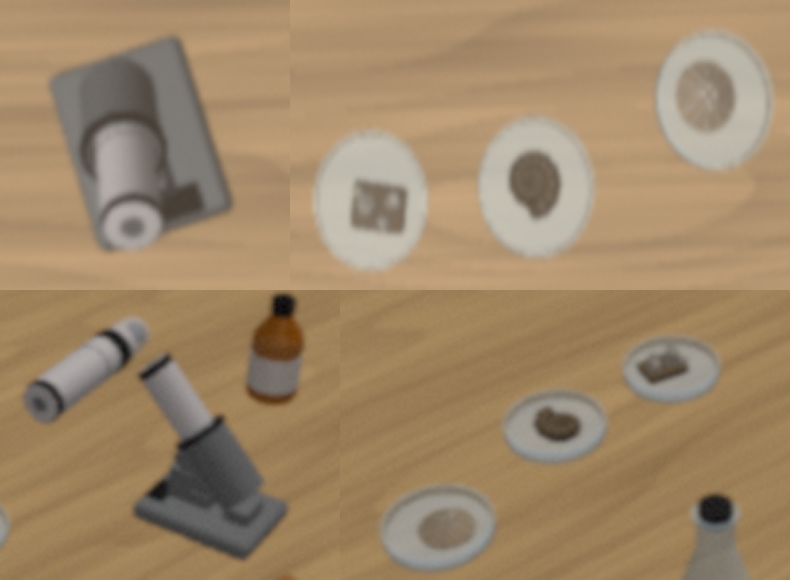

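Confirmed: the handset is the short one in the cradle, and the coiled fossil is in the middle dish, crop (535,183). Next I fit the cylinder axis, the cradle foot and the fossil centre.

Run:
```python
from h import *
from scipy.optimize import least_squares
d=np.load('p1.npz')
P=[]
for k in('ws','wt'):
  p=d[k].reshape(-1,3);P.append(p[(p[:,2]>20)&(p[:,2]<165)&(abs(p[:,0]-570)<80)&(abs(p[:,1]-190)<80)])
def ax(psi,el): return np.array([np.cos(el)*np.cos(psi),np.cos(el)*np.sin(psi),np.sin(el)])
for nm,Q in [('s',P[0]),('t',P[1]),('both',np.vstack(P))]:
  # foot yaw
  F=Q[(Q[:,2]>15)&(Q[:,2]<24)]
  print(nm,'foot',cv2.minAreaRect(F[:,:2].astype(np.float32)))
  B=Q[(Q[:,2]>122)]
  def res(x,full=False):
    c=np.array([x[0],x[1],130.]);a=ax(x[2],x[3]);r=B-c;t=r@a
    return np.linalg.norm(r-t[:,None]*a,axis=1)-17.5
  s=least_squares(res,[560,185,np.pi,np.pi/4],loss='soft_l1',f_scale=1.5)
  a=ax(s.x[2],s.x[3]);t=(B-np.array([s.x[0],s.x[1],130]))@a
  print(s.x[:2],np.degrees(s.x[2:]),'rms',np.sqrt(np.median(s.fun**2)),len(B),'tmax',np.percentile(t,[97,100]),'end',np.array([s.x[0],s.x[1],130])+a*np.percentile(t,98),a)
for k,c,z in(('wt','ct',0),('ws','cs',0)):
  W=d[k];g=cv2.cvtColor(d[c],cv2.COLOR_RGB2GRAY)
  m=(np.hypot(W[...,0]-492,W[...,1]+129)<36)&(W[...,2]>4)
  print(np.percentile(g[m],[5,50,95]))
  m&=g<np.percentile(g[m],[5,95]).mean()
  T=W[m];print('fossil',m.sum(),T.mean(0),T.min(0),T.max(0),cv2.minEnclosingCircle(T[:,:2].astype(np.float32)))
```

```text
s foot ((609.2064819335938, 200.67994689941406), (104.6717300415039, 92.85440826416016), 14.262393951416016)
[558.03171289 186.63404356] [196.99156707  44.31658865] rms 1.1448325845926883 274 tmax [22.87175406 23.52259347] end [542.30101931 181.82721948 146.06093037] [-0.68425774 -0.20908847  0.69862247]
t foot ((607.4925537109375, 200.5627899169922), (106.80656433105469, 90.62548828125), 15.562479019165039)
[556.06241161 184.81775493] [197.3024219   44.28210188] rms 1.0133088650916344 482 tmax [23.43718443 25.81274659] end [539.8567513  179.76950234 146.55364297] [-0.68351464 -0.2129228   0.69819168]
both foot ((608.4988403320312, 199.92388916015625), (108.40251159667969, 92.39636993408203), 15.562479019165039)
[556.71090073 185.46747411] [196.93479882  44.11174226] rms 1.2676500464540472 756 tmax [23.72013832 26.39170453] end [540.27892183 180.46415393 146.65232395] [-0.68684963 -0.20913662  0.69605996]
[ 95.  126.5 190. ]
fossil 299 [ 493.88005068 -127.9592752    14.03524026] [ 472.3936042  -148.24619585    4.70662908] [ 513.85315572 -108.15658785   22.88939769] ((493.5432434082031, -128.51132202148438), 21.232925415039062)
[ 63.  123.5 159. ]
fossil 167 [ 500.01492438 -130.98309342   14.64882859] [ 475.40329049 -147.28872972    4.00837547] [ 517.25116389 -109.80746042   22.71158177] ((496.0963134765625, -129.72406005859375), 21.550859451293945)
```

```bash
cat >> h.py <<'E'
from scipy.spatial.transform import Rotation as Ro
def tool(yaw,el,heading=None):   # el: tilt below horizontal of tool z, yaw in deg
    y,e=np.radians([yaw,el]);z=np.array([np.cos(e)*np.cos(y),np.cos(e)*np.sin(y),-np.sin(e)])
    Y=np.array([np.sin(y),-np.cos(y),0]);return np.column_stack([np.cross(Y,z),Y,z])
def row(p,R,p0,R0): return np.r_[R0.T@(np.array(p)-p0)/300,Ro.from_matrix(R0.T@R).as_rotvec()/np.pi].round(4).tolist()
E
python3 - <<'E'
from h import *
o=robot.get_obs();p0=np.array([251.053,-517.341,206.529]);R0=o['ee_rot']
R=tool(16.5,45);print(R)
print(row([400,-130,260],tool(16.5,67),p0,R0));print(row([489.6,165.4,199.5],R,p0,R0))
E
```

```text
[[ 0.67798794  0.28401534  0.67798794]
 [ 0.20082918 -0.95881973  0.20082918]
 [ 0.70710678  0.         -0.70710678]]
[1.0104, -0.9452, -0.1763, -0.011, 0.1275, 0.0513]
[1.7089, -1.7003, 0.0268, -0.021, 0.2494, 0.0492]
```

Request:
send_rows([
  [[0.3,-0.28,-0.1,0,0.04,0.02],[0.6,-0.6,-0.17,-0.01,0.08,0.03],[0.99,-0.94,-0.176,-0.011,0.1275,0.05],[0.99,-0.94,-0.176,-0.011,0.1275,0.05],[0.99,-0.94,-0.176,-0.011,0.1275,0.05],[0.99,-0.94,-0.176,-0.011,0.1275,0.05],[0.99,-0.94,-0.176,-0.011,0.1275,0.05],[0.99,-0.94,-0.176,-0.011,0.1275,0.05],[0.99,-0.94,-0.176,-0.011,0.1275,0.05],[0.99,-0.94,-0.176,-0.011,0.1275,0.05],[0.99,-0.94,-0.176,-0.011,0.1275,0.05],[0.99,-0.94,-0.176,-0.011,0.1275,0.05],[0.99,-0.94,-0.176,-0.011,0.1275,0.05],[0.99,-0.94,-0.176,-0.011,0.1275,0.05]],
], grip=1)

```text
time: 1.5
eef_pos: [394.9, -134.9, 259.0]
ee_rot: [[0.882, 0.286, 0.375], [0.264, -0.958, 0.11], [0.39, 0.002, -0.921]]
contact_force: [-0.1, -0.4, 0.0]
grip_width: 1.0
grasp_force: 0.0
```

Run:
```python
from h import *
o=robot.get_obs();p0,R0=o['eef_pos'],o['ee_rot'];print(o['time'],p0,R0[:,2],o['qpos'],o['qvel'].round(3))
print(row([489.6,165.4,199.5],tool(16.5,45),p0,R0))
```

```text
1.5 [ 394.91802011 -134.93019695  258.99826275] [ 0.37464835  0.10994622 -0.92062503] [-0.76755053 -0.20905509 -0.50866628  1.06426895  0.34613558  2.11990238] [ 0.008 -0.002 -0.003 -0.001 -0.001 -0.   ]
[0.4652, -0.8694, 0.4109, 0.0001, 0.1223, 0.0009]
```

Request:
send_rows([
  [[0.46,-0.87,0.41,0,0.122,0],[0.46,-0.87,0.41,0,0.122,0],[0.46,-0.87,0.41,0,0.122,0],[0.46,-0.87,0.41,0,0.122,0],[0.46,-0.87,0.41,0,0.122,0],[0.46,-0.87,0.41,0,0.122,0],[0.46,-0.87,0.41,0,0.122,0],[0.46,-0.87,0.41,0,0.122,0],[0.46,-0.87,0.41,0,0.122,0],[0.46,-0.87,0.41,0,0.122,0],[0.46,-0.87,0.41,0,0.122,0],[0.46,-0.87,0.41,0,0.122,0]],
])

```text
time: 2.7
eef_pos: [491.9, 165.1, 205.5]
ee_rot: [[0.683, 0.284, 0.673], [0.204, -0.959, 0.197], [0.701, 0.003, -0.713]]
contact_force: [-1.0, 0.2, -0.4]
grip_width: 1.001
grasp_force: 0.0
```

Run:
```python
from h import *
from scipy.optimize import least_squares
o=robot.get_obs();p0,R0=o['eef_pos'],o['ee_rot'];print(o['time'],p0,R0,o['qpos'])
s=snap('wrist','w1.png');W=world(s);np.savez('w1.npz',W=W,c=s['color'])
Q=W.reshape(-1,3)
B=Q[(Q[:,2]>118)&(Q[:,2]<165)&(abs(Q[:,0]-560)<45)&(abs(Q[:,1]-185)<32)]
def res(x):
    a=np.array([np.cos(x[3])*np.cos(x[2]),np.cos(x[3])*np.sin(x[2]),np.sin(x[3])]);r=B-np.array([x[0],x[1],130]);t=r@a
    return np.linalg.norm(r-t[:,None]*a,axis=1)-17.5
C=B[(B-[540.5,180.5,146.5])@(-tool(16.5,45)[:,2])>-2]
print(len(B),len(C),'cap face',np.percentile(C,[2,98],axis=0),C.mean(0))
B=B[(B-[540.5,180.5,146.5])@(-tool(16.5,45)[:,2])<-4]
f=least_squares(res,[557,185,3.43,.785],loss='soft_l1',f_scale=1.5);print(len(B),f.x[:2],np.degrees(f.x[2:]),np.median(abs(f.fun)))
```

```text
2.7 [491.86406353 165.08071243 205.51511995] [[ 0.68284476  0.28393634  0.6731294 ]
 [ 0.20406731 -0.95883976  0.19744072]
 [ 0.70148383  0.00254235 -0.71268083]] [ 0.13079123 -0.33304321 -1.01879561  0.1135519   0.10817661  3.02741003]
2094 640 cap face [[532.28089282 165.20758446 136.32017606]
 [552.74292767 192.6560375  155.73796495]] [542.65190879 179.17749162 146.09885157]
505 [557.01456859 182.70786914] [197.25975139  45.00510765] 0.13986290603850193
```

View pics/w1.png

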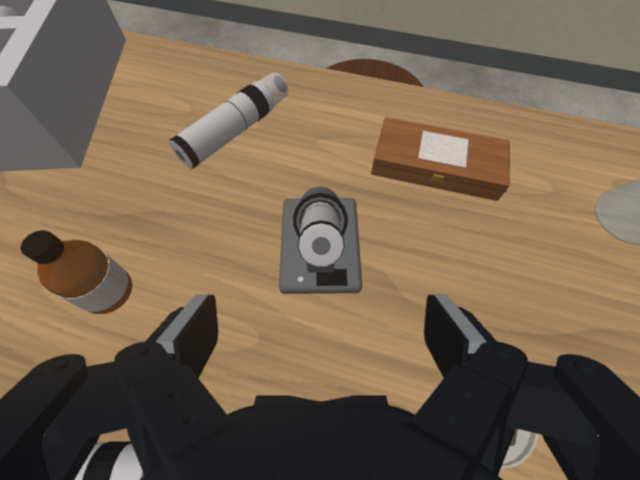

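The wrist view shows the cap at (321,246), centred between the fingers. Joint 3 is near its limit here, and going forward should ease it.

Run:
```python
from h import *
o=robot.get_obs();p0,R0=o['eef_pos'],o['ee_rot']
R=tool(17,45);c=np.array([541,178.3,146.3])
for d in(-40,-15,35):print(row(c+d*R[:,2],R,p0,R0))
```

```text
[-0.0187, 0.0055, 0.1262, 0.0025, 0.0025, -0.0013]
[-0.018, 0.0049, 0.2095, 0.0025, 0.0025, -0.0013]
[-0.0167, 0.0036, 0.3762, 0.0025, 0.0025, -0.0013]
```

Request:
send_rows([
  [[-0.018,0.005,0.05,0.0025,0.0025,-0.0013],[-0.018,0.005,0.1,0.0025,0.0025,-0.0013],[-0.018,0.005,0.126,0.0025,0.0025,-0.0013],[-0.018,0.005,0.126,0.0025,0.0025,-0.0013],[-0.018,0.005,0.126,0.0025,0.0025,-0.0013],[-0.018,0.005,0.126,0.0025,0.0025,-0.0013]],
])

```text
time: 3.35
eef_pos: [518.8, 173.8, 182.0]
ee_rot: [[0.684, 0.296, 0.667], [0.212, -0.955, 0.207], [0.698, -0.001, -0.716]]
contact_force: [0.1, -0.7, 0.3]
grip_width: 0.997
grasp_force: 0.0
```

Run:
```python
from h import *
o=robot.get_obs();p0,R0=o['eef_pos'],o['ee_rot'];print(o['qpos'])
R=tool(17,45);c=np.array([541,178.3,146.3])
r=c-p0;print('axis offset in tool xy',R0.T@r)
for d in(-40,35):print(row(c+d*R[:,2],R,p0,R0))
```

```text
[ 0.13579322 -0.22149918 -1.01900853  0.00736787  0.11539018  3.02340707]
axis offset in tool xy [-8.78166145  2.26115943 41.26940205]
[-0.031, 0.0071, 0.0042, -0.0011, 0.004, 0.0008]
[-0.0278, 0.0079, 0.2542, -0.0011, 0.004, 0.0008]
```

Joint 3 sits on its stop, leaving the tool about 9 mm too high. I'll pitch the tool 10° steeper than the barrel, still closing across it, which moves the wrist away from the stop.

Run:
```python
from h import *
o=robot.get_obs();p0,R0=o['eef_pos'],o['ee_rot']
zb=tool(17,45)[:,2];R=tool(17,55);c=np.array([541,178.3,146.3])
for d in(-40,-20,30):print(row(c+d*zb+5*R[:,2],R,p0,R0))
```

```text
[-0.0336, 0.0071, 0.0207, -0.001, -0.0515, 0.0009]
[-0.0328, 0.0074, 0.0874, -0.001, -0.0515, 0.0009]
[-0.0307, 0.0079, 0.254, -0.001, -0.0515, 0.0009]
```

Request:
send_rows([
  [[-0.01,0.007,0.0,-0.001,-0.0515,0.0009],[-0.033,0.007,0.02,-0.001,-0.0515,0.0009],[-0.033,0.007,0.02,-0.001,-0.0515,0.0009],[-0.033,0.007,0.02,-0.001,-0.0515,0.0009],[-0.033,0.007,0.02,-0.001,-0.0515,0.0009],[-0.033,0.007,0.02,-0.001,-0.0515,0.0009]],
])

```text
time: 3.95
eef_pos: [516.3, 171.0, 170.3]
ee_rot: [[0.783, 0.293, 0.549], [0.24, -0.956, 0.168], [0.574, -0.0, -0.819]]
contact_force: [-0.3, 0.7, -0.4]
grip_width: 0.999
grasp_force: 0.0
```

Run:
```python
from h import *
o=robot.get_obs();p0,R0=o['eef_pos'],o['ee_rot'];print(o['qpos'])
zb=tool(17,45)[:,2];R=tool(17,55);c=np.array([541,178.3,146.3])
for d in(-40,-20,30):print(row(c+d*zb+5*R[:,2],R,p0,R0))
```

```text
[ 0.15132707 -0.14528959 -0.85186856  0.25812415  0.08341159  3.02218079]
[0.0012, 0.0009, 0.0002, -0.0001, -0.0001, 0.0]
[0.0127, 0.0009, 0.0658, -0.0001, -0.0001, 0.0]
[0.0416, 0.001, 0.23, -0.0001, -0.0001, 0.0]
```

Request:
send_rows([
  [[0.007,0.001,0.03,0,0,0],[0.013,0.001,0.066,0,0,0],[0.02,0.001,0.1,0,0,0],[0.026,0.001,0.14,0,0,0],[0.033,0.001,0.18,0,0,0],[0.0375,0.001,0.21,0,0,0],[0.041,0.001,0.23,0,0,0],[0.041,0.001,0.23,0,0,0],[0.041,0.001,0.23,0,0,0],[0.041,0.001,0.23,0,0,0]],
])

```text
time: 4.95
eef_pos: [564.4, 185.4, 121.4]
ee_rot: [[0.783, 0.293, 0.549], [0.24, -0.956, 0.168], [0.574, -0.0, -0.819]]
contact_force: [0.6, -1.0, 0.4]
grip_width: 1.0
grasp_force: 0.0
```

Run:
```python
from h import *
o=robot.get_obs();p0,R0=o['eef_pos'],o['ee_rot'];print(o['qpos'],o['contact_force'])
s=snap('wrist','w2.png')
c=np.array([541,178.3,146.3]);print(R0.T@(c-p0))
```

```text
[ 0.16882586  0.0318102  -0.84306569  0.08850204  0.0734292   3.03652929] [ 0.63022929 -0.98001516  0.35934914]
[ -5.76316636  -0.08047103 -34.44365263]
```

View pics/w2.png

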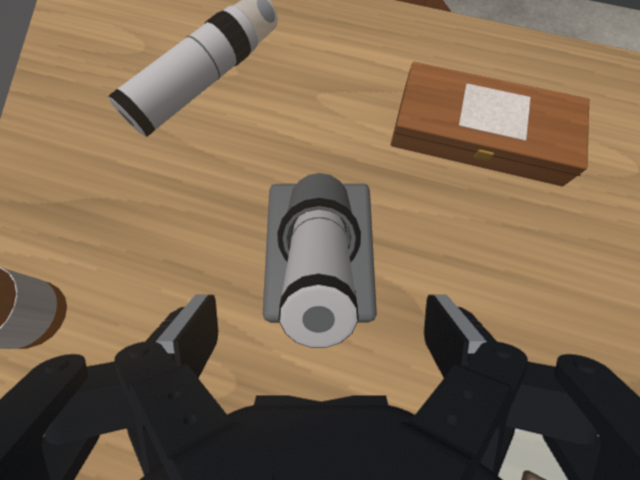

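The cap at (319,315) lies centred between the open pads, so I close.

Request:
send_rows([
  [[0,0,0,0,0,0],[0,0,0,0,0,0],[0,0,0,0,0,0],[0,0,0,0,0,0],[0,0,0,0,0,0],[0,0,0,0,0,0],[0,0,0,0,0,0],[0,0,0,0,0,0],[0,0,0,0,0,0],[0,0,0,0,0,0],[0,0,0,0,0,0],[0,0,0,0,0,0]],
], grip=0, grip_force=70)

```text
time: 6.2
eef_pos: [564.2, 185.4, 121.6]
ee_rot: [[0.783, 0.293, 0.549], [0.24, -0.956, 0.168], [0.574, -0.0, -0.819]]
contact_force: [-5.7, -1.4, 7.5]
grip_width: 0.369
grasp_force: 68.4
```

Run:
```python
from h import *
o=robot.get_obs();p0,R0=o['eef_pos'],o['ee_rot'];print(o['grasp_force'],o['grip_width']*85,o['contact_force'],o['moment'])
zb=tool(17,45)[:,2]
for d in(30,90):print(row(p0-d*zb,R0,p0,R0))
```

```text
68.42196464538574 31.331606182578152 [-5.72491014 -1.39919713  7.54068435] [-0.20014835  0.74866592  0.02010143]
[-0.0173, -0.0, -0.0985, 0.0, 0.0, 0.0]
[-0.052, -0.0001, -0.2955, 0.0, 0.0, 0.0]
```

Request:
send_rows([
  [[-0.003,0,-0.016,0,0,0],[-0.0087,0,-0.049,0,0,0],[-0.0145,0,-0.082,0,0,0],[-0.0173,0,-0.0985,0,0,0],[-0.0173,0,-0.0985,0,0,0],[-0.0173,0,-0.0985,0,0,0]],
])

```text
time: 6.8
eef_pos: [544.2, 179.1, 142.6]
ee_rot: [[0.783, 0.292, 0.549], [0.239, -0.956, 0.168], [0.574, 0.0, -0.819]]
contact_force: [-0.4, 0.3, -0.4]
grip_width: 0.363
grasp_force: 69.5
```

Run:
```python
from h import *
o=robot.get_obs();print(o['grasp_force'],o['grip_width'],o['contact_force'],o['moment'],o['eef_pos'],o['qpos'])
s=snap('scene');np.save('s2.npy',world(s))
c=s['color'][120:260,280:460,::-1];cv2.imwrite('pics/s2.png',cv2.resize(c,(720,560),interpolation=cv2.INTER_CUBIC))
```

```text
69.50517296791077 0.3625206481716379 [-0.40732072  0.27945935 -0.40607898] [-0.17594829  0.40577353  0.04319417] [544.20149949 179.11510086 142.58814807] [ 0.16150792 -0.04418425 -0.8499937   0.1578915   0.07749287  3.03057351]
```

View pics/s2.png

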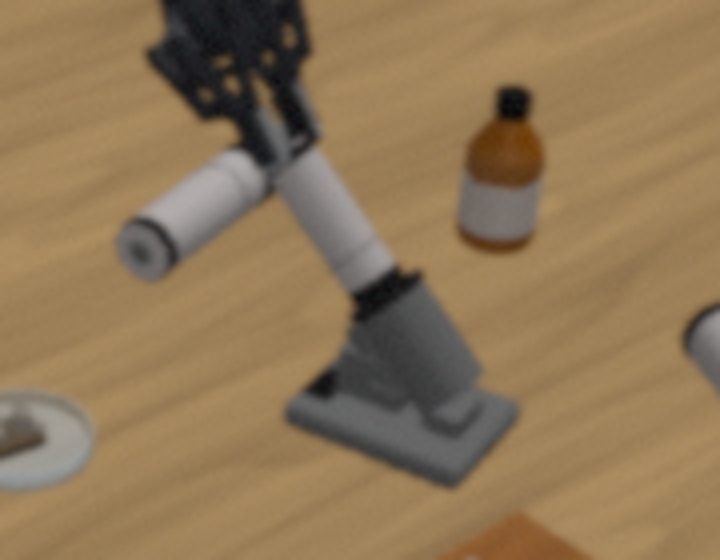

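The handset follows the jaws; its dark band now shows just above the rim at (385,290). I continue along the slope.

Request:
send_rows([
  [[-0.006,0,-0.033,0,0,0],[-0.0115,0,-0.066,0,0,0],[-0.0175,0,-0.1,0,0,0],[-0.023,0,-0.133,0,0,0],[-0.029,0,-0.166,0,0,0],[-0.035,0,-0.2,0,0,0],[-0.0405,0,-0.23,0,0,0],[-0.0405,0,-0.23,0,0,0],[-0.0405,0,-0.23,0,0,0],[-0.0405,0,-0.23,0,0,0]],
])

```text
time: 7.85
eef_pos: [496.8, 164.7, 191.5]
ee_rot: [[0.784, 0.293, 0.548], [0.24, -0.956, 0.168], [0.573, -0.0, -0.819]]
contact_force: [0.3, 0.6, -2.3]
grip_width: 0.367
grasp_force: 69.6
```

Run:
```python
from h import *
o=robot.get_obs();p0,R0=o['eef_pos'],o['ee_rot'];print(p0,o['qpos'],o['contact_force'],o['moment'])
```

```text
[496.77864137 164.66683876 191.54574033] [ 0.14107172 -0.2168266  -0.84303697  0.33982151  0.08918471  3.01362618] [ 0.28824363  0.60730268 -2.2946842 ] [-0.19407334  0.71307426 -0.04280988]
```

Run:
```python
from h import *
o=robot.get_obs();p0,R0=o['eef_pos'],o['ee_rot']
print(row([490,150,260],tool(17,60),p0,R0));print(row([485,40,265],tool(8,80),p0,R0));print(row([490,-128,250],tool(0,100),p0,R0))
```

```text
[0.1014, 0.0401, -0.2076, -0.0001, -0.0277, 0.0]
[0.01, 0.3859, -0.2919, -0.0193, -0.1385, 0.0466]
[-0.1398, 0.9262, -0.3357, -0.021, -0.248, 0.0947]
```

Request:
send_rows([
  [[0.05,0.02,-0.1,0,-0.0138,0],[0.1,0.04,-0.2,0,-0.0277,0],[0.1,0.04,-0.2,0,-0.0277,0],[0.055,0.21,-0.25,-0.01,-0.083,0.023],[0.033,0.3,-0.27,-0.015,-0.11,0.035],[0.01,0.386,-0.29,-0.019,-0.1385,0.047],[-0.03,0.52,-0.3,-0.02,-0.166,0.059],[-0.065,0.66,-0.31,-0.02,-0.193,0.07],[-0.1,0.79,-0.32,-0.02,-0.22,0.083],[-0.12,0.86,-0.33,-0.021,-0.235,0.09],[-0.14,0.926,-0.335,-0.021,-0.248,0.095],[-0.14,0.926,-0.335,-0.021,-0.248,0.095],[-0.14,0.926,-0.335,-0.021,-0.248,0.095],[-0.14,0.926,-0.335,-0.021,-0.248,0.095],[-0.14,0.926,-0.335,-0.021,-0.248,0.095],[-0.14,0.926,-0.335,-0.021,-0.248,0.095],[-0.14,0.926,-0.335,-0.021,-0.248,0.095],[-0.14,0.926,-0.335,-0.021,-0.248,0.095]],
])

```text
time: 9.65
eef_pos: [490.0, -127.6, 250.3]
ee_rot: [[0.985, -0.0, -0.173], [-0.0, -1.0, 0.0], [-0.173, -0.0, -0.985]]
contact_force: [-0.1, -0.6, -1.1]
grip_width: 0.363
grasp_force: 70.1
```

Run:
```python
from h import *
o=robot.get_obs();p0,R0=o['eef_pos'],o['ee_rot'];print(o['qpos'],o['contact_force'],o['moment'])
a=snap('scene','s3.png');w=snap('wrist');W=world(a);np.savez('p3.npz',ws=W,cs=a['color'],ww=world(w),cw=w['color'])
I=[a['color'][100:340,140:460],w['color'][:, :]]
cv2.imwrite('pics/s3c.png',np.hstack([cv2.resize(i[:,:,::-1],(400,300),interpolation=cv2.INTER_CUBIC) for i in I]))
```

```text
[-0.34161048  0.39437052  0.20105577  1.54132558 -0.05774348  2.80520565] [-0.12360348 -0.58528476 -1.07489216] [ 0.03402744 -0.23390468 -0.0149562 ]
```

View pics/s3c.png

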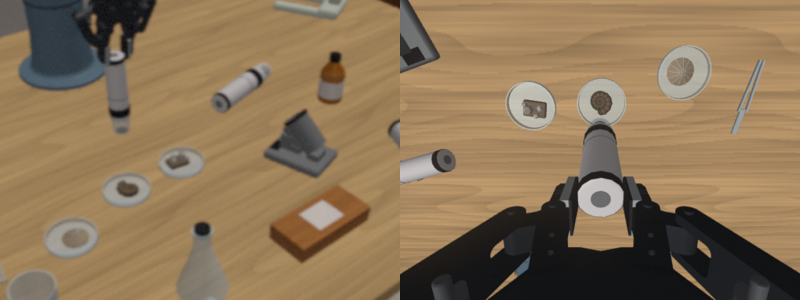

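The handset hangs near vertical in the jaws, cap at (600,200) in the right half, fossil dish at (601,103). Fitting its axis from both cameras, and refining the fossil centre.

```bash
cat > fit.py <<'E'
from h import *
from scipy.optimize import least_squares
def fit(W,o,rad=17.5):
    p0,R0=o['eef_pos'],o['ee_rot'];z0=p0[2]
    Q=W.reshape(-1,3);Q=Q[np.isfinite(Q[:,0])]
    near=(np.hypot(Q[:,0]-p0[0],Q[:,1]-p0[1])<45)
    B=Q[near&(Q[:,2]>z0-68)&(Q[:,2]<z0-20)]
    def res(x):
        a=np.array([x[2],x[3],1.]);a/=np.linalg.norm(a);r=B-np.array([x[0],x[1],z0-45]);t=r@a
        return np.linalg.norm(r-t[:,None]*a,axis=1)-rad
    f=least_squares(res,[p0[0],p0[1],0,0],loss='soft_l1',f_scale=1)
    a=np.r_[f.x[2:],1];a/=np.linalg.norm(a)
    c=np.r_[f.x[:2],z0-45];r=Q[near]-c;t=r@a;d=np.linalg.norm(r-t[:,None]*a,axis=1)
    return c,a,np.median(abs(f.fun)),len(B),t[d<19]
E
python3 - <<'E'
from fit import *
o=robot.get_obs();D=np.load('p3.npz');print(o['eef_pos'])
for k in('ws','ww'):
  c,a,m,n,t=fit(D[k],o);print(k,c.round(1),'tilt xy deg',np.degrees(a[:2]).round(2),m,n,'z range',(c[2]+np.percentile(t,[0,2,50,90,98,100])).round(1))
W=D['ww'];g=cv2.cvtColor(D['cw'],cv2.COLOR_RGB2GRAY)
for zc in[0]:
  m=(np.hypot(W[...,0]-493,W[...,1]+129)<60)&(W[...,2]>9)&(W[...,2]<17)
  T=W[m];rim=T[np.hypot(T[:,0]-493,T[:,1]+129)>38];print('rim',len(rim),rim.min(0),rim.max(0))
  m=(np.hypot(W[...,0]-493,W[...,1]+129)<36)&(W[...,2]>10)&(W[...,2]<30)
  T=W[m];print('foss',len(T),np.percentile(T,[1,50,99],axis=0).round(1),cv2.minEnclosingCircle(T[:,:2].astype(np.float32)),T.mean(0))
E
```

```text
[ 490.04611517 -127.77745291  250.19390841]
ws [ 491.2 -124.8  205.2] tilt xy deg [-0.02 -0.39] 0.8499289452438106 342 z range [  6.   13.4 221.5 283.7 312.6 345.1]
ww [ 491.  -128.2  205.2] tilt xy deg [-0.82 -0.41] 0.20806440172711582 1568 z range [  1.   11.2 273.1 283.2 312.7 320.5]
rim 532 [ 452.82632183 -174.79907431    9.00400649] [537.68165415 -85.88881712  15.19802717]
foss 874 [[ 475.5 -148.3   10.4]
 [ 496.8 -131.9   14.2]
 [ 514.4 -114.5   17.9]] ((494.32891845703125, -129.89598083496094), 21.324811935424805) [ 496.44469862 -131.69347786   14.17532297]
```

Run:
```python
from h import *
o=robot.get_obs();p0,R0=o['eef_pos'],o['ee_rot']
print(row(p0+[3,-3,0],R0,p0,R0),row(p0+[3,-3,-78],R0,p0,R0))
```

```text
[0.0099, 0.01, -0.0017, 0.0, 0.0, 0.0] [0.0549, 0.01, 0.2543, 0.0, 0.0, 0.0]
```

Request:
send_rows([
  [[0.01,0.01,-0.001,0,0,0],[0.02,0.01,0.055,0,0,0],[0.03,0.01,0.115,0,0,0],[0.04,0.01,0.17,0,0,0],[0.049,0.01,0.22,0,0,0],[0.055,0.01,0.254,0,0,0],[0.055,0.01,0.254,0,0,0],[0.055,0.01,0.254,0,0,0],[0.055,0.01,0.254,0,0,0]],
])

```text
time: 10.65
eef_pos: [493.7, -131.1, 173.0]
ee_rot: [[0.985, -0.001, -0.172], [-0.001, -1.0, -0.0], [-0.172, 0.0, -0.985]]
contact_force: [0.1, 0.0, -2.0]
grip_width: 0.367
grasp_force: 70.1
```

Run:
```python
from fit import *
o=robot.get_obs();a=snap('scene');t=snap('top');w=snap('wrist')
print(o['eef_pos'],o['contact_force'])
for k,s in(('s',a),('t',t),('w',w)):
  W=world(s);c,x,m,n,tt=fit(W,o);print(k,c.round(1),np.degrees(x[:2]).round(2),m,n)
  if k=='w':
    Q=W.reshape(-1,3);Q=Q[(np.hypot(Q[:,0]-493,Q[:,1]+131)<14)&(Q[:,2]>180)];print('cap z',np.percentile(Q[:,2],[5,25,50,75,95]),len(Q))
Ws=world(a)
# project lens/fossil points into the scene image
def proj(s,P):
  q=np.linalg.inv(s['cam_to_world'])@np.r_[P,1];K=s['K'];return K[0,0]*q[0]/-q[2]+K[0,2],-K[1,1]*q[1]/-q[2]*-1*-1+K[1,2]
for P in([494,-130,60],[494,-130,18]):print(P,proj(a,P))
I=a['color'][190:290,180:300]
cv2.imwrite('pics/s4.png',cv2.resize(I[:,:,::-1],(720,600),interpolation=cv2.INTER_CUBIC))
```

```text
[ 493.70096458 -131.14294422  173.00015888] [ 0.13613288  0.04839566 -2.0052702 ]
s [ 494.4 -128.3  128. ] [-0.58 -0.25] 0.8672851652513849 304
t [ 493.6 -130.2  128. ] [-0.12 -1.08] 0.1854992739323187 51
w [ 494.7 -131.6  128. ] [-0.88 -0.42] 0.2067040081612852 1579
cap z [204.27275835 204.7569678  205.11638757 205.49548396 206.01402059] 2597
[494, -130, 60] (np.float64(238.7695207514903), np.float64(234.20410118858513))
[494, -130, 18] (np.float64(240.2166564268869), np.float64(248.54687226520988))
```

View pics/s4.png

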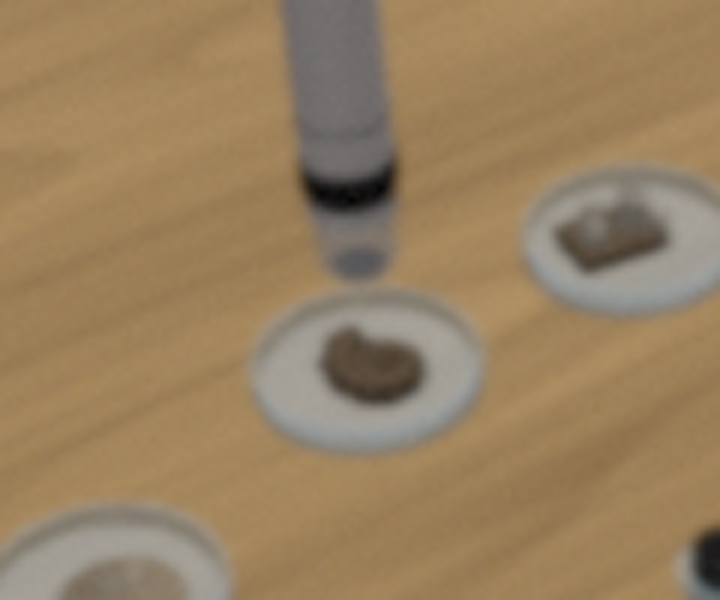

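In the crop the lens face sits at (357,262), matching a lens height of 60 mm. The fossil at (375,362) is within about 2 mm of being under it. Last descent is 22 mm, with a small correction.

Request:
send_rows([
  [[0.004,-0.004,0.015,0,0,0],[0.008,-0.005,0.035,0,0,0],[0.012,-0.005,0.055,0,0,0],[0.015,-0.005,0.068,0,0,0],[0.016,-0.005,0.072,0,0,0],[0.016,-0.005,0.072,0,0,0],[0.016,-0.005,0.072,0,0,0],[0.016,-0.005,0.072,0,0,0],[0.016,-0.005,0.072,0,0,0],[0.016,-0.005,0.072,0,0,0]],
])

```text
time: 11.8
eef_pos: [494.2, -129.4, 150.2]
ee_rot: [[0.985, -0.001, -0.173], [-0.001, -1.0, 0.0], [-0.173, -0.0, -0.985]]
contact_force: [-0.2, -0.7, -1.1]
grip_width: 0.364
grasp_force: 70.1
```

Run:
```python
from fit import *
o=robot.get_obs();a=snap('scene');w=snap('wrist')
print(o['eef_pos'],o['contact_force'],o['qvel'].round(3),o['grasp_force'])
for s in(a,w):
  c,x,m,n,tt=fit(world(s),o);print(c.round(1),np.degrees(x[:2]).round(2),m,n)
Q=world(w).reshape(-1,3);Q=Q[(np.hypot(Q[:,0]-495,Q[:,1]+130)<14)&(Q[:,2]>160)];print('lens z',np.median(Q[:,2])-145)
I=a['color'][190:290,180:300]
cv2.imwrite('pics/s5.png',cv2.resize(I[:,:,::-1],(720,600),interpolation=cv2.INTER_CUBIC))
```

```text
[ 494.19290044 -129.43378684  150.20664208] [-0.18444115 -0.73164134 -1.1098195 ] [-0.001  0.001 -0.001 -0.003  0.    -0.   ] 70.10622024536133
[ 495.  -126.7  105.2] [-0.34 -0.26] 0.845159189545134 284
[ 495.1 -129.9  105.2] [-0.77 -0.48] 0.20467731523106636 1567
lens z 37.328317584211675
```

View pics/s5.png

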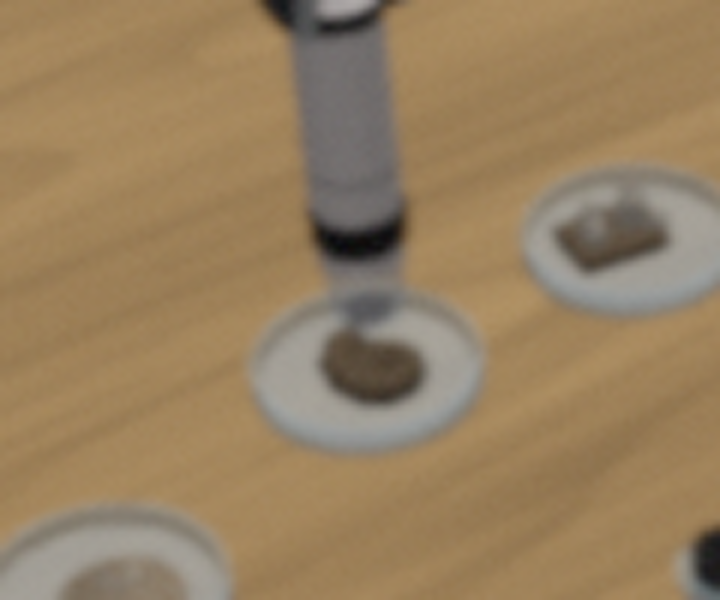

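The lens face at crop (366,308) is about 19 to 20 mm above the fossil's middle, the arm is still, and the grip is firm. Nothing else appears to have moved in these views. Handing in.

```bash
python3 -c "
from bench import robot
print(robot.finish_job())"
```

```text
the job is handed in; nothing more can be done
None
```

The handset is out of its cradle and held still about 1° from vertical over the middle of the coiled fossil, lens about 2 cm above it, and the job is handed in at about 12 s; no verdict was returned.

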